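# Lay out the drip-coffee corner for the morning

## Task

Set up the coffee corner: stand the tall striped beaker upright in the middle of the scale's steel weighing plate, seat the steel drip filter on the beaker's mouth and close the filter with its lid. On the worktop, stand the kitchen timer a finger's width (about 2 cm) clear of the scale's left side, at the middle of that side, and lay the teaspoon equally clear of its right side, midway along it and parallel to it, bowl end towards the back; left, right and back are as seen by someone facing the scale's display. Leave the espresso cup and the coffee canister where they are.

Things in the scene. Friction and masses are not known exactly. Their poses are not given: they have to be found in the camera images.
- scale: flat black kitchen scale, fixed, 150 mm deep (its x) x 130 mm wide (its y) x 28 mm high. Origin at the middle of its underside, on the worktop (z = 0). x points to its back, away from the dark display strip with two round keys along its front edge; y points to its left side as seen by someone facing the display. The square steel weighing plate covers all but the front 33 mm or so
- scale_plate (a point): middle of the top face of the scale's steel weighing plate (106 x 122 mm), 28 mm above the worktop and 18 mm behind the scale's middle; axes as the scale's
- beaker: tall stoneware beaker without handle, tan with dark bands, 65 mm across and 84 mm high, open at the top (mouth about 50 mm across inside). Origin at the centre of its underside, z up to the mouth. Stands upright at the start.
- drip_filter: steel drip filter: open round chamber 60 mm across (54 mm bore) from 11 to 66 mm above its origin, on a thin flange 90 mm across (8 to 11 mm). Below, a tapered collar (45 mm across, 37 mm at its foot, 8 mm deep) drops into the beaker's mouth until the flange rests on the rim. Origin at the centre of the collar's foot, on which it stands upright at the start; z up. About 0.14 kg
- filter_lid: steel lid of the filter, 68 mm across, with a black knob on top (18 mm across from 16 to 27 mm above its origin; top at 29 mm). Under its brim a tapered plug (47 mm across, 40 mm at its foot, 6 mm deep) drops into the filter's chamber until the brim rests on the chamber's rim. Origin at the centre of the plug's foot, on which it lies at the start, knob up; z up
- timer: white round kitchen timer with a domed top, 60 mm across and 49 mm high; its dial does not turn here. Origin at the centre of its underside, z up.
- teaspoon: steel teaspoon, 130 mm long, 27 mm wide at the bowl, 11 mm high, lying on the worktop. Origin under the middle of its length, on the worktop; its x axis runs along it and points to the bowl end, z up.
- espresso_cup: small white dotted cup with a handle, 63 x 92 mm and 55 mm high; bystander. Origin at the middle of its underside.
- canister: white ceramic coffee canister with a wooden lid, 93 mm across and 116 mm high; bystander. Origin at the centre of its underside.
Mind the look-alikes: they are no part of the job. What is shaped like the beaker but green is not meant.

How it is judged:
By the outcome, as a careful person would: the job done as asked, in the order asked, and still so for the second after the job is handed in, with the robot touching nothing.
It also fails if it takes over 122 s, if anything falls off the work surface, if the arm or the gripper's body presses on something with over 40 N, if the wrist force passes 120 N, or if a joint passes its speed limit or range.

## Robot

A 6-joint arm with a two-finger parallel gripper is mounted at the origin on a cart in front of the work surface, level with it; the furniture and walls round the work are solid. World frame = base frame: x ahead of the robot, y to its left, z up, the work surface at z = 0. Lengths are in mm, angles in rad, forces in N, time in s.
With the tool pointing down it reaches from about 400 to 925 mm from the base axis. Payload 12.5 kg.
Tool frame: the origin (TCP) lies on the mounting face of the last link; the fingertips stand 190 mm ahead of it and the grasp point (between the pads) lies 171 mm ahead of it; z points along the fingers, y is the line along which they close (so a half turn about z gives the same grasp; the last joint's range is limited). The gripper opens to 95 mm and grips with 3 to 60 N. Pads are 20 mm wide; open, the fingers measure 119 mm over their backs; the gripper's body (75 mm by 180 mm) begins 59 mm behind the grasp point.
Start: joints at [1.133, 0.491, 1.559, -0, 1.092, -0.106], TCP at [203.567, 590.919, 404.761] pointing down, gripper open.
Joint ranges: [-3.1, 3.1], [-0.84, 2.19], [0.05, 2.79], [-1.13, 4.28], [0.06, 2.93], [-2.69, 2.69]. Speed limits (rad/s): [2.22, 2.22, 2.79, 3.14, 3.14, 3.14].

## Interface

Orientations are given as [roll, pitch, yaw] about the fixed x, y, z axes, in that order (R = Rz(yaw) Ry(pitch) Rx(roll)).
In Python, from cell import env gives the robot as it stands.
- The arm moves only by the tool carry_out, never from a script. Its argument "series" is a list of rows, each a list of 5 numbers: the shift along the tool's x, y, z in m, then the turn about the tool's z in degrees, then the opening, from 0 (shut) to 1 (fully open). A call has 1 to 20 rows; each row is the pose to reach, as a shift and turn from the pose commanded when the call began, along the tool's axes at that moment; what a row does not reach only later rows make up. A row lasts 1/8 s, in which the tool goes at most 62.5 mm and 10.7 degrees, less where a joint would pass 70% of its speed; a pose out of reach is approached as far as the arm can. A call with a gripper value outside its range is refused whole. The fingers move at their own pace and stop on an object; the grip force is fixed at half the most. Time passes only in rows, so rows that repeat a pose let the fingers close. It gives the time, the measured TCP pose, the force, the opening and the grip force at its end, in the units of the state.
- env.state(): the state, without advancing time (a new reading comes with each control period).
- env.read_camera(name): name is "scene" or "top"; returns (picture, depth): 420x560x3 uint8, red, green, blue; 420x560 float32, mm along the optical axis (not along the pixel's ray), 0 where there is no reading.
- env.get_calibration(name): a dict with "intrinsics" (3x3 intrinsics, pixels), "cam_to_world" (4x4, takes a point from camera to world coordinates). Camera axes: x right, y up, looking along -z (the intrinsics and any distortion apply to the point x, -y, -z); pixel columns grow to the right and rows downward; lengths in mm; the calibration is good to about 2 mm. A picture is of the moment at which its call begins. get_calibration takes no time and is no camera call.
- env.job_done(): hands the job in; it is judged then, once.
The state is a dict: "t": time; "joints": joint angles; "qvel": joint speeds; "tau": joint torques, N m; "eef_pos": TCP position; "tcp_rot": TCP orientation; "ft_force": force on the tool from outside, world axes, zero at the start; "moment": the same for the moment, N m; "opening": opening from 0.0 (shut) to 1.0 (fully open); "grip_force": force on a finger pad.
Only numpy, scipy, OpenCV 4.12 (cv2) and the standard library are available. Lean on these libraries where they do the work, as an engineer would, in place of code of your own. Each camera call takes 0.05 s, during which the arm holds its last target. There are 200 camera calls.

## Working session

There is one attempt and no reset: what is moved stays moved. The work goes in short steps, Python scripts to look and compute and a tool call to move; the robot and the scene stay as the last step left them, time stands still between calls to the robot, and variables do not carry over. Pictures are saved under pics/ and viewed, at most 14 in all, crops included, and the job is handed in when it is done.

Besides the shell and the picture viewer there is one more tool, called after "Emit:" by a JSON object that holds its "fn" and its "kwargs", one argument or row to a line. carry_out: Moves the arm, as the interface text tells. Its arguments: {"type":"object","properties":{"series":{"type":"array","items":{"type":"array","items":{"type":"number"}}}},"required":["series"]}

```bash
mkdir -p pics; ls; python3 - <<'E'
from cell import env
import cv2,numpy as np
for n in("top","scene"):
    p,d=env.read_camera(n); cv2.imwrite(f"pics/{n}0.png",p[:,:,::-1]); np.savez(f"pics/{n}0.npz",p=p,d=d)
    c=env.get_calibration(n); print(n,c)
print(env.state())
E
```

```text
pics
top {'intrinsics': array([[415.96428565,   0.        , 283.13170079],
       [  0.        , 415.96428565, 209.93556324],
       [  0.        ,   0.        ,   1.        ]]), 'cam_to_world': array([[ 1.04447799e-02,  9.71619348e-01, -2.36319170e-01,
         2.68455775e+02],
       [-9.99934945e-01,  1.12321994e-02,  1.98596581e-03,
        -3.81216569e+01],
       [ 4.58398683e-03,  2.36283053e-01,  9.71673456e-01,
         1.01014579e+03],
       [ 0.00000000e+00,  0.00000000e+00,  0.00000000e+00,
         1.00000000e+00]])}
scene {'intrinsics': array([[446.50288838,   0.        , 286.56641471],
       [  0.        , 446.50288838, 205.36820197],
       [  0.        ,   0.        ,   1.        ]]), 'cam_to_world': array([[ 5.71797093e-01,  4.02161812e-01, -7.15062208e-01,
        -3.26991168e+02],
       [-8.20318900e-01,  2.92149474e-01, -4.91655965e-01,
        -6.03592744e+02],
       [ 1.11797948e-02,  8.67706495e-01,  4.96951155e-01,
         6.40046422e+02],
       [ 0.00000000e+00,  0.00000000e+00,  0.00000000e+00,
         1.00000000e+00]])}
{'t': 0.1, 'joints': array([ 1.13339097e+00,  4.91446065e-01,  1.55938535e+00,  1.92309341e-05,
        1.09170480e+00, -1.05597997e-01]), 'qvel': array([ 0.00048278, -0.00036679, -0.0029603 ,  0.00039586, -0.00044495,
        0.00110469]), 'tau': array([ 2.44668408e-03, -6.13624549e+01, -2.58604306e+01,  6.94033178e-02,
        4.71146323e-02, -7.51964149e-05]), 'eef_pos': array([203.5554911 , 590.88409229, 404.25425071]), 'tcp_rot': array([-3.14065614e+00, -1.16415854e-04,  2.80977636e+00]), 'ft_force': array([-0.01245593, -0.26743833, -0.0075689 ]), 'moment': array([-0.02307551,  0.00620821, -0.04351043]), 'grip_force': 0.0, 'opening': 0.9977844613276352}
```

View pics/top0.png

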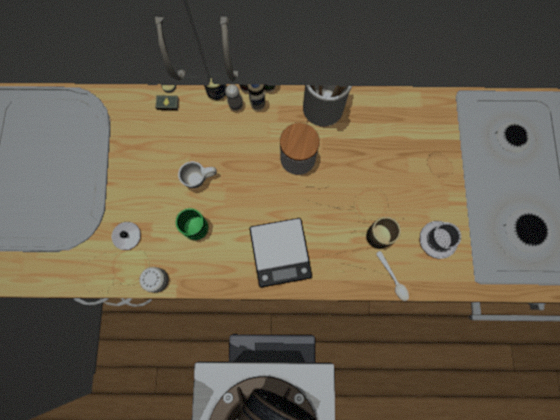

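View pics/scene0.png

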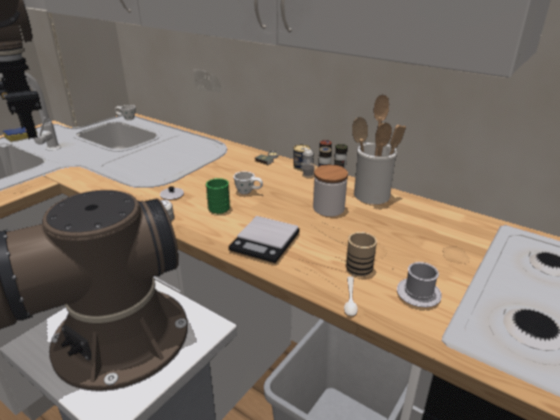

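The top view shows the scale (281,252) with its display towards the robot, beaker (382,233), filter (440,238), lid (126,236), timer (153,280), and spoon from (380,254) to bowl (402,291). The cup (193,175), canister (299,148) and green decoy (193,225) must stay.

```bash
cat > h.py <<'E'
import numpy as np,cv2
from cell import env
def cloud(n,d):
    c=env.get_calibration(n);K=c["intrinsics"];T=c["cam_to_world"]
    v,u=np.mgrid[:d.shape[0],:d.shape[1]]
    P=np.stack([(u-K[0,2])/K[0,0]*d,-(v-K[1,2])/K[1,1]*d,-d],-1)
    W=P@T[:3,:3].T+T[:3,3]; W[d<=0]=np.nan
    return W
def circ(p):
    from scipy.optimize import least_squares
    f=lambda a:np.hypot(p[:,0]-a[0],p[:,1]-a[1])-a[2]
    r=least_squares(f,[*p[:,:2].mean(0),30],loss="soft_l1")
    return r.x.round(1),np.std(f(r.x)).round(1)
def mec(p): 
    (x,y),r=cv2.minEnclosingCircle(p[:,:2].astype(np.float32)); return np.round([x,y,r],1)
E
python3 - <<'E'
from h import *
o=dict(beaker=(382,233,24),filt=(440,238,26),lid=(126,236,20),timer=(153,280,18),spoon=(393,277,26),scale=(281,252,45))
C={}
for n in("top","scene"): 
    z=np.load(f"pics/{n}0.npz"); C[n]=cloud(n,z["d"])
W=C["top"]
t=W[180:290,215:240].reshape(-1,3); print("table z",np.nanmedian(t[:,2]))
ref={}
for k,(u,v,s) in o.items():
    p=W[v-s:v+s,u-s:u+s].reshape(-1,3); p=p[np.isfinite(p[:,0])]
    for n in("top","scene"):
        c=np.median(p[p[:,2]>6] if (p[:,2]>6).sum()>20 else p,axis=0)
        Q=C[n].reshape(-1,3); Q=Q[np.isfinite(Q[:,0])]
        R=75 if k in("spoon",) else (110 if k=="scale" else 48)
        q=Q[(np.hypot(*(Q[:,:2]-c[:2]).T)<R)&(Q[:,2]>4)&(Q[:,2]<130)]
        print(k,n,len(q),"c",c.round(0),"zpct",np.percentile(q[:,2],[50,90,98,100]).round(1),"mec",mec(q))
        zt=np.percentile(q[:,2],98)
        top=q[q[:,2]>zt-5]; print("   top ring",len(top),circ(top),mec(top), "rect",cv2.minAreaRect(q[:,:2].astype(np.float32)))
E
```

```text
table z 0.15050304099202094
beaker top 834 c [ 454. -280.   45.] zpct [42.4 82.6 85.1 87.2] mec [ 453.  -280.2   45.3]
   top ring 150 (array([ 450.5, -274.9,   29.9]), np.float64(1.2)) [ 450.6 -275.1   32. ] rect ((451.3896179199219, -273.4170837402344), (82.89696502685547, 63.264408111572266), 46.636409759521484)
beaker scene 1160 c [ 454. -280.   45.] zpct [56.3 80.4 83.5 85.3] mec [ 447.9 -274.9   34.3]
   top ring 159 (array([ 447.6, -275.7,   29.9]), np.float64(1.5)) [ 448.9 -275.    33.8] rect ((447.56427001953125, -276.0292663574219), (65.96183013916016, 63.685237884521484), 0.5816761255264282)
filt top 1209 c [ 442. -418.   15.] zpct [15.1 65.  67.8 71.3] mec [ 443.3 -419.6   47. ]
   top ring 151 (array([ 443.6, -419.6,   28.7]), np.float64(1.3)) [ 444.1 -419.9   31.2] rect ((439.8880615234375, -412.9374694824219), (92.2667007446289, 76.931396484375), 29.531227111816406)
filt scene 1469 c [ 442. -418.   15.] zpct [34.9 63.4 66.5 69.5] mec [ 441.1 -420.    46.7]
   top ring 185 (array([ 440.7, -420.1,   28.7]), np.float64(1.6)) [ 441.7 -420.8   32.4] rect ((434.9825439453125
[... 1633 characters left out ...]
4(1.2)) [ 421.9 -281.2   17.3] rect ((358.02520751953125, -303.1281433105469), (137.90008544921875, 39.14818572998047), 17.205734252929688)
scale top 3407 c [405. -35.  27.] zpct [26.6 29.7 31.2 33.5] mec [405.4 -35.3 109.1]
   top ring 1842 (array([425.3, -30.7,  44.9]), np.float64(16.3)) [425.8 -30.7  78.4] rect ((410.26434326171875, -36.738006591796875), (205.25294494628906, 202.88845825195312), 37.16510009765625)
scale scene 2111 c [405. -35.  27.] zpct [25.6 28.6 29.6 31. ] mec [405.9 -35.2  96.8]
   top ring 1130 (array([421.2, -33.3,  45.4]), np.float64(16.3)) [423.  -31.7  78.7] rect ((405.2405090332031, -35.06922912597656), (152.3123016357422, 130.8223419189453), 10.568944931030273)
```

```bash
python3 - <<'E'
import cv2
t=cv2.imread("pics/top0.png");s=cv2.imread("pics/scene0.png")
a=cv2.resize(t[205:305,350:470],None,fx=3.3,fy=3.3,interpolation=cv2.INTER_CUBIC)
b=cv2.resize(t[205:305,105:225],None,fx=3.3,fy=3.3,interpolation=cv2.INTER_CUBIC)
c=cv2.resize(s[225:325,330:450],None,fx=3.3,fy=3.3,interpolation=cv2.INTER_CUBIC)
d=cv2.resize(t[205:305,220:340],None,fx=3.3,fy=3.3,interpolation=cv2.INTER_CUBIC)
m=cv2.vconcat([cv2.hconcat([a,b]),cv2.hconcat([c,d])])
cv2.imwrite("pics/crop0.png",cv2.resize(cv2.convertScaleAbs(m,alpha=1.5),(720,600)))
E
```

```text
(no output)
```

View pics/crop0.png

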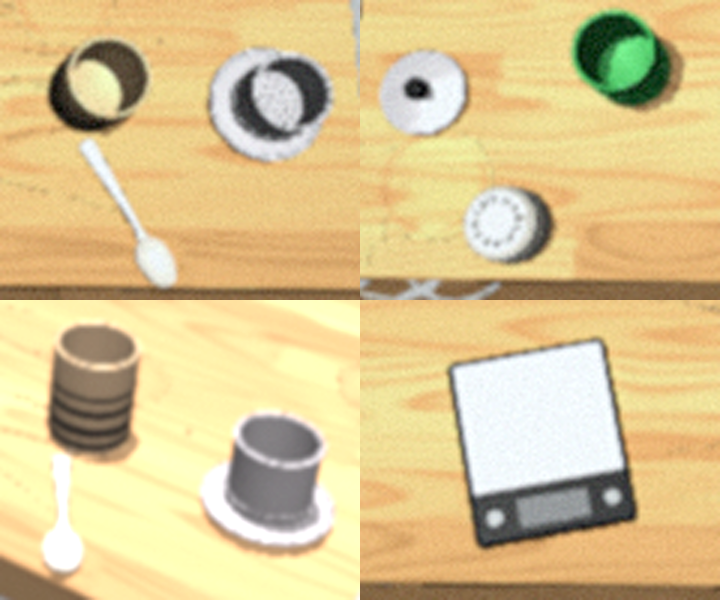

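The crops confirm it: beaker (95,85), filter (270,100) and spoon with its bowl towards the robot (155,262) are on the right. Lid (423,92) and timer (505,222) are on the left, and the scale's back edge tilts left.

```bash
cat >> h.py <<'E'
def pts(W,c,R,z0,z1):
    Q=W.reshape(-1,3);Q=Q[np.isfinite(Q[:,0])]
    return Q[(np.hypot(Q[:,0]-c[0],Q[:,1]-c[1])<R)&(Q[:,2]>z0)&(Q[:,2]<z1)]
def rect(q): 
    (c,s,a)=cv2.minAreaRect(q[:,:2].astype(np.float32)); return np.round(c,1),np.round(s,1),round(a,2)
E
python3 - <<'E'
from h import *
for n in("top","scene"):
    W=cloud(n,np.load(f"pics/{n}0.npz")["d"])
    q=pts(W,(405,-35),105,12,40); print(n,"scale",rect(q))
    q=pts(W,(405,-35),105,22,40); print("  top",rect(q))
    q=pts(W,(339,258),42,8,44); print("  timer",circ(q[q[:,2]>25]),mec(q[q[:,2]>10]), circ(q[(q[:,2]<38)]))
    q=pts(W,(337,-311),52,4,14);m=q[:,:2].mean(0);v=np.linalg.svd(q[:,:2]-m)[2][0]; print("  spoon",len(q),rect(q),m,v,np.ptp((q[:,:2]-m)@v))
E
```

```text
top scale (array([408.3, -34.9]), array([150.4, 130. ]), 10.91)
  top (array([408.2, -34.7]), array([145.6, 126.4]), 11.01)
  timer (array([338.8, 261. ,  26.7]), np.float64(2.1)) [338.9 260.7  29.7] (array([339. , 261.5,  28.8]), np.float64(0.9))
  spoon 182 (array([ 343.4, -314.6]), array([94.2, 81.8]), 77.35) [ 338.26967719 -313.5456569 ] [-0.86727442 -0.49783038] 96.09958883324916
scene scale (array([405.2, -35.1]), array([152.3, 130.8]), 10.57)
  top (array([406.7, -34.6]), array([145.8, 122.8]), 11.03)
  timer (array([334.4, 267.5,  33.2]), np.float64(2.0)) [348.  243.3  19.9] (array([334.6, 266.9,  33.8]), np.float64(1.4))
  spoon 138 (array([ 339. , -310.4]), array([99.4, 24.6]), 27.24) [ 335.81473415 -312.24002344] [-0.88102595 -0.47306795] 99.34782345006113
```

Emit:
{"fn": "carry_out", "kwargs": {
  "series": [
    [0, 0, 0, -10.7, 1],
    [0, 0, 0, -21.4, 1],
    [0, 0, 0, -32.1, 1],
    [0, 0, 0, -42.8, 1],
    [0, 0, 0, -53.5, 1],
    [0, 0, 0, -64.2, 1],
    [0, 0, 0, -71, 1],
    [0, 0, 0, -71, 1]
  ]
}}

```text
t: 1.1
eef_pos: [203.6, 590.9, 404.5]
tcp_rot: [-3.141, -0.001, -2.235]
ft_force: [-1.1, -0.5, -0.5]
opening: 0.998
grip_force: 0.0
```

Emit:
{"fn": "carry_out", "kwargs": {
  "series": [
    [0.122, -0.477, 0, 10, 1],
    [0.122, -0.477, 0, 20, 1],
    [0.122, -0.477, 0, 30, 1],
    [0.122, -0.477, 0, 40, 1],
    [0.122, -0.477, 0, 50, 1],
    [0.122, -0.477, 0, 60, 1],
    [0.122, -0.477, 0, 70, 1],
    [0.122, -0.477, 0, 80, 1],
    [0.122, -0.477, 0, 90, 1],
    [0.523, -0.736, 0, 100, 1],
    [0.523, -0.736, 0, 110, 1],
    [0.523, -0.736, 0, 120, 1],
    [0.523, -0.736, 0, 130, 1],
    [0.523, -0.736, 0, 142, 1],
    [0.523, -0.736, 0, 142, 1],
    [0.523, -0.736, 0, 142, 1],
    [0.523, -0.736, 0, 142, 1],
    [0.523, -0.736, 0, 142, 1],
    [0.523, -0.736, 0, 142, 1]
  ]
}}

```text
t: 3.48
eef_pos: [461.3, -273.8, 404.5]
tcp_rot: [-3.141, -0.001, 1.569]
ft_force: [-0.0, 0.1, -0.7]
opening: 1.001
grip_force: 0.0
```

Emit:
{"fn": "carry_out", "kwargs": {
  "series": [
    [-0.002, -0.012, 0.06, 0, 1],
    [-0.002, -0.012, 0.12, 0, 1],
    [-0.002, -0.012, 0.16, 0, 1],
    [-0.002, -0.012, 0.172, 0, 1],
    [-0.002, -0.012, 0.172, 0, 1],
    [-0.002, -0.012, 0.172, 0, 0.3],
    [-0.002, -0.012, 0.172, 0, 0.3],
    [-0.002, -0.012, 0.172, 0, 0.3],
    [-0.002, -0.012, 0.172, 0, 0.3],
    [-0.002, -0.012, 0.172, 0, 0.3],
    [-0.002, -0.012, 0.172, 0, 0.3],
    [-0.002, -0.012, 0.172, 0, 0.3]
  ]
}}

```text
t: 4.97
eef_pos: [449.3, -276.5, 233.1]
tcp_rot: [3.141, 0.0, 1.571]
ft_force: [-1.9, -0.3, 5.3]
opening: 0.663
grip_force: 30.0
```

```bash
python3 - <<'E'
from h import *
for n in("top","scene"):
    p,d=env.read_camera(n); np.savez(f"pics/{n}1.npz",p=p,d=d); W=cloud(n,d)
    q=pts(W,(449,-275),36,30,52); print(n,len(q),circ(q))
    q=pts(W,(449,-275),36,78,90); print(n,len(q),circ(q))
s=env.state();print(s["eef_pos"],s["opening"]*95)
E
```

```text
h.py:12: RuntimeWarning: Mean of empty slice.
  r=least_squares(f,[*p[:,:2].mean(0),30],loss="soft_l1")
  ret = um.true_divide(
Traceback (most recent call last):
  File "h.py", line 12, in circ
    r=least_squares(f,[*p[:,:2].mean(0),30],loss="soft_l1")
ValueError: Initial guess is outside of provided bounds
```

Emit:
{"fn": "carry_out", "kwargs": {
  "series": [
    [0, 0, -0.03, 0, 0.3],
    [0, 0, -0.09, 0, 0.3],
    [0.244, -0.025, -0.09, 0, 0.3],
    [0.244, -0.025, -0.09, 0, 0.3],
    [0.244, -0.025, -0.09, 0, 0.3],
    [0.244, -0.025, -0.09, 0, 0.3],
    [0.244, -0.025, -0.09, 0, 0.3],
    [0.244, -0.025, -0.09, 0, 0.3],
    [0.244, -0.025, -0.045, 0, 0.3],
    [0.244, -0.025, -0.036, 0, 0.3],
    [0.244, -0.025, -0.031, 0, 0.3],
    [0.244, -0.025, -0.029, 0, 0.3],
    [0.244, -0.025, -0.0285, 0, 0.3],
    [0.244, -0.025, -0.0285, 0, 0.3]
  ]
}}

```text
t: 6.78
eef_pos: [424.5, -32.4, 261.7]
tcp_rot: [3.141, 0.0, 1.571]
ft_force: [-0.5, -1.4, -2.8]
opening: 0.659
grip_force: 30.0
```

Emit:
{"fn": "carry_out", "kwargs": {
  "series": [
    [0, 0, 0.0007, 0, 0.3],
    [0, 0, 0.0007, 0, 0.3],
    [0, 0, 0.0007, 0, 0.8],
    [0, 0, 0.0007, 0, 1],
    [0, 0, 0.0007, 0, 1],
    [0, 0, 0.0007, 0, 1],
    [0, 0, -0.05, 0, 1],
    [0, 0, -0.1, 0, 1],
    [-0.387, 0.018, -0.1, 0, 1],
    [-0.387, 0.018, -0.1, 0, 1],
    [-0.387, 0.018, -0.1, 0, 1],
    [-0.387, 0.018, -0.1, 0, 1],
    [-0.387, 0.018, -0.1, 0, 1],
    [-0.387, 0.018, -0.1, 0, 1],
    [-0.387, 0.018, -0.1, 0, 1],
    [-0.387, 0.018, -0.1, 0, 1]
  ]
}}

```text
t: 8.78
eef_pos: [442.1, -419.6, 360.6]
tcp_rot: [-3.141, -0.001, 1.57]
ft_force: [1.0, 0.4, -0.0]
opening: 1.002
grip_force: 0.0
```

```bash
python3 - <<'E'
from h import *
for n in("top","scene"):
    p,d=env.read_camera(n); np.savez(f"pics/{n}2.npz",p=p,d=d);cv2.imwrite(f"pics/{n}2.png",p[:,:,::-1]); W=cloud(n,d)
    q=pts(W,(424,-32),40,106,118); print(n,len(q),circ(q),q[:,2].max())
    q=pts(W,(424,-32),38,40,112); print(" body",len(q),circ(q))
E
```

```text
h.py:12: RuntimeWarning: Mean of empty slice.
  r=least_squares(f,[*p[:,:2].mean(0),30],loss="soft_l1")
  ret = um.true_divide(
Traceback (most recent call last):
  File "h.py", line 12, in circ
    r=least_squares(f,[*p[:,:2].mean(0),30],loss="soft_l1")
ValueError: Initial guess is outside of provided bounds
```

```bash
sed -i 's/^    from scipy.optimize/    if len(p)<15: return None,None\n    from scipy.optimize/' h.py; python3 - <<'E'
from h import *
n="top"; W=cloud(n,np.load(f"pics/top2.npz")["d"]); print(len(pts(W,(424,-32),60,0,130)))
for n in("scene",):
    p,d=env.read_camera(n); np.savez(f"pics/{n}2.npz",p=p,d=d);cv2.imwrite(f"pics/{n}2.png",p[:,:,::-1]); W=cloud(n,d)
    q=pts(W,(424,-32),40,106,118); print(n,len(q),circ(q),mec(q),q[:,2].max())
    q=pts(W,(424,-32),45,40,105); print(" body",len(q),circ(q))
E
```

```text
0
scene 138 (array([424.3, -32.1,  30.2]), np.float64(1.7)) [424.2 -32.1  34. ] 112.75029989881511
 body 756 (array([423.9, -32.4,  30.1]), np.float64(1.6))
```

View pics/scene2.png

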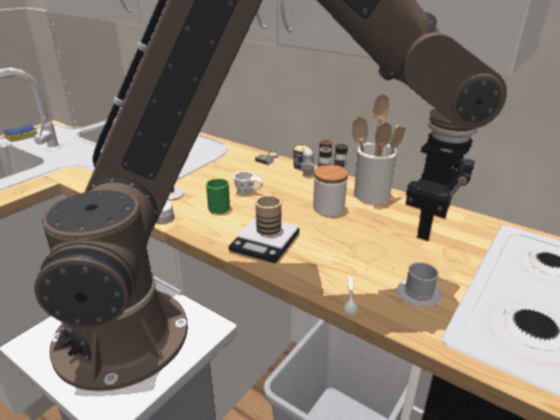

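The scene view shows the beaker upright on the plate at (268,215), with its centre measured within 1 mm of the target. The gripper is above the filter at (420,280).

Emit:
{"fn": "carry_out", "kwargs": {
  "series": [
    [0, 0, 0.06, 0, 1],
    [0, 0, 0.12, 0, 1],
    [0, 0, 0.145, 0, 1],
    [0, 0, 0.1495, 0, 1],
    [0, 0, 0.1495, 0, 1],
    [0, 0, 0.1495, 0, 0.3],
    [0, 0, 0.1495, 0, 0.3],
    [0, 0, 0.1495, 0, 0.3],
    [0, 0, 0.1495, 0, 0.3],
    [0, 0, 0.1495, 0, 0.3],
    [0, 0, 0.1495, 0, 0.3],
    [0, 0, 0.1495, 0, 0.3]
  ]
}}

```text
t: 10.38
eef_pos: [442.3, -419.4, 211.8]
tcp_rot: [-3.141, -0.0, 1.571]
ft_force: [-2.6, 0.8, 6.3]
opening: 0.612
grip_force: 30.0
```

Emit:
{"fn": "carry_out", "kwargs": {
  "series": [
    [0, 0, -0.05, 0, 0.3],
    [0, 0, -0.11, 0, 0.3],
    [0, 0, -0.15, 0, 0.3],
    [0.3876, -0.018, -0.15, 0, 0.3],
    [0.3876, -0.018, -0.15, 0, 0.3],
    [0.3876, -0.018, -0.15, 0, 0.3],
    [0.3876, -0.018, -0.15, 0, 0.3],
    [0.3876, -0.018, -0.15, 0, 0.3],
    [0.3876, -0.018, -0.15, 0, 0.3],
    [0.3876, -0.018, -0.15, 0, 0.3],
    [0.3876, -0.018, -0.15, 0, 0.3],
    [0.3876, -0.018, -0.13, 0, 0.3],
    [0.3876, -0.018, -0.122, 0, 0.3],
    [0.3876, -0.018, -0.117, 0, 0.3],
    [0.3876, -0.018, -0.117, 0, 0.3]
  ]
}}

```text
t: 12.25
eef_pos: [424.6, -32.3, 328.6]
tcp_rot: [-3.141, -0.0, 1.57]
ft_force: [-0.1, -0.5, -1.4]
opening: 0.615
grip_force: 30.0
```

```bash
python3 - <<'E'
from h import *
p,d=env.read_camera("scene"); np.savez("pics/s3.npz",p=p,d=d); W=cloud("scene",d)
c=p[60:260,170:370]; cv2.imwrite("pics/s3.png",cv2.resize(c[:,:,::-1],None,fx=3,fy=3))
for a,b in((40,100),(100,114),(118,130),(124,132),(150,185)):
    q=pts(W,(424,-32),52,a,b); print(a,b,len(q),circ(q),mec(q) if len(q) else 0)
print(env.state()["eef_pos"],env.state()["ft_force"])
E
```

```text
40 100 565 (array([424.6, -32. ,  30.7]), np.float64(1.4)) [423.1 -33.8  33. ]
100 114 129 (array([426.1, -30.9,  31.9]), np.float64(1.6)) [421.3 -34.4  31.6]
118 130 274 (array([427.7, -31.5,  40.1]), np.float64(5.7)) [424.6 -33.4  46.5]
124 132 290 (array([428.3, -30.9,  40.1]), np.float64(5.9)) [423.8 -34.2  47.3]
150 185 496 (array([420.7, -29.3,  31.8]), np.float64(3.2)) [424.2 -35.8  40.9]
[424.588923   -32.15447804 328.84063162] [ 0.7420895  -0.25808608 -1.66634775]
```

View pics/s3.png

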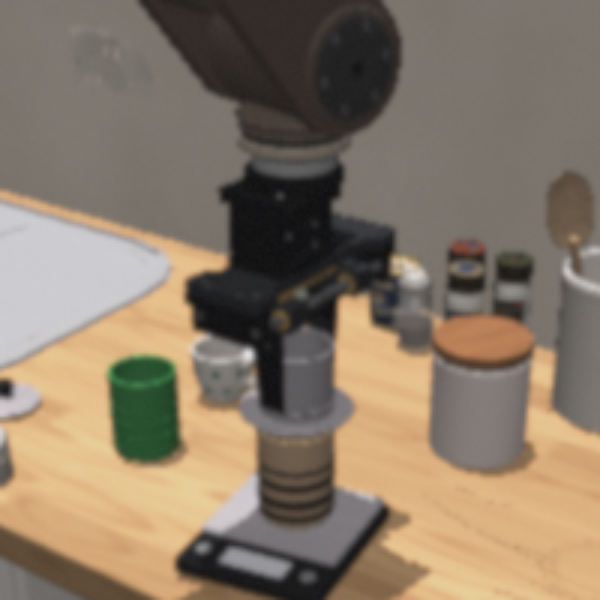

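The filter's flange (297,408) is centred over the beaker (297,470), so I'm lowering.

Emit:
{"fn": "carry_out", "kwargs": {
  "series": [
    [0, 0, 0.004, 0, 0.3],
    [0, 0, 0.007, 0, 0.3],
    [0, 0, 0.009, 0, 0.3],
    [0, 0, 0.011, 0, 0.3],
    [0, 0, 0.0125, 0, 0.3],
    [0, 0, 0.0125, 0, 0.3]
  ]
}}

```text
t: 13.05
eef_pos: [424.4, -31.8, 316.1]
tcp_rot: [-3.141, -0.0, 1.571]
ft_force: [-0.3, -0.6, -1.8]
opening: 0.615
grip_force: 30.0
```

Emit:
{"fn": "carry_out", "kwargs": {
  "series": [
    [0, 0, 0.0006, 0, 0.3],
    [0, 0, 0.0006, 0, 0.3],
    [0, 0, 0.0006, 0, 0.8],
    [0, 0, 0.0006, 0, 1],
    [0, 0, 0.0006, 0, 1],
    [0, 0, 0.0006, 0, 1],
    [0, 0, -0.05, 0, 1],
    [0, 0, -0.09, 0, 1],
    [0, 0, -0.09, 0, 1],
    [0.374, 0.018, -0.09, 0, 1],
    [0.374, 0.018, -0.09, 0, 1],
    [0.374, 0.018, -0.09, 0, 0.5],
    [0.374, 0.018, -0.09, 0, 0.5],
    [0.374, 0.018, -0.09, 0, 0.5],
    [0.374, 0.018, -0.09, 0, 0.5],
    [0.374, 0.018, -0.09, 0, 0.5],
    [0.374, 0.018, 0, 0, 0.5],
    [0.374, 0.018, 0, 0, 0.5]
  ]
}}

```text
t: 15.3
eef_pos: [441.8, 341.1, 312.9]
tcp_rot: [-3.138, 0.002, 1.57]
ft_force: [-1.0, 0.0, 0.6]
opening: 0.504
grip_force: 0.0
```

```bash
python3 - <<'E'
from h import *
for n in("top","scene"):
    p,d=env.read_camera(n); np.savez(f"pics/{n}4.npz",p=p,d=d); W=cloud(n,d); cv2.imwrite(f"pics/{n}4.png",p[:,:,::-1])
    for a,b in((40,100),(108,122),(122,160),(164,176)):
        q=pts(W,(424,-32),52,a,b); print(n,a,b,len(q),circ(q),mec(q) if len(q) else 0, q[:,2].max() if len(q) else 0)
    q=pts(W,(442,342),45,22,34); print("knob",len(q),circ(q)[0],mec(q) if len(q)>3 else 0, q.mean(0) if len(q) else 0,q[:,2].max() if len(q) else 0)
    q=pts(W,(442,342),40,4,14); print("brim",len(q),mec(q) if len(q)>3 else 0, np.percentile(q[:,2],[10,50,90]) if len(q) else 0)
print(env.state()["eef_pos"])
E
```

```text
top 40 100 0 (None, None) 0 0
top 108 122 1002 (array([418.4, -33. ,  31.6]), np.float64(12.1)) [427.4 -32.8  46.3] 121.69551107962502
top 122 160 187 (array([425.7, -32.8,  28.3]), np.float64(0.6)) [424.9 -32.7  30.1] 159.92727657027945
top 164 176 190 (array([426.9, -32.8,  28.8]), np.float64(1.3)) [427.5 -32.8  31.1] 174.292724483979
knob 47 [444.8 341.4   6.5] [445.1 342.2   9. ] [444.66041108 341.29325283  28.26821718] 33.487507134543534
brim 555 [445.2 344.   36.6] [ 7.3963716   9.98163254 12.58431345]
scene 40 100 546 (array([425.7, -31. ,  31.9]), np.float64(1.4)) [423.5 -33.2  33.1] 99.71902617246269
scene 108 122 317 (array([429.2, -29.5,  39.5]), np.float64(5.9)) [422.8 -33.5  46.9] 121.13453136975386
scene 122 160 473 (array([424.8, -33.2,  28.6]), np.float64(1.4)) [424.  -33.1  33.3] 159.98144418907992
scene 164 176 142 (array([424.8, -33.2,  28.6]), np.float64(1.8)) [426.2 -33.3  32.5] 171.18514041350033
knob 23 [440.  341.5   6.3] [439.8 341.3   9.4] [439.95177847 340.52071752  26.5196601 ] 30.54210165560596
brim 188 [442.9 343.3  36.2] [ 6.85198322  9.31767119 12.044398  ]
[442.11618274 341.10082701 312.90026138]
```

Emit:
{"fn": "carry_out", "kwargs": {
  "series": [
    [0.0005, 0, 0.05, 0, 0.5],
    [0.0005, 0, 0.09, 0, 0.5],
    [0.0005, 0, 0.102, 0, 0.5],
    [0.0005, 0, 0.106, 0, 0.5],
    [0.0005, 0, 0.106, 0, 0.5],
    [0.0005, 0, 0.106, 0, 0],
    [0.0005, 0, 0.106, 0, 0],
    [0.0005, 0, 0.106, 0, 0],
    [0.0005, 0, 0.106, 0, 0],
    [0.0005, 0, 0.106, 0, 0],
    [0.0005, 0, 0.106, 0, 0],
    [0.0005, 0, 0.106, 0, 0]
  ]
}}

```text
t: 16.9
eef_pos: [442.5, 342.7, 210.4]
tcp_rot: [3.141, -0.0, 1.571]
ft_force: [-0.7, -1.1, 4.5]
opening: 0.169
grip_force: 30.0
```

Emit:
{"fn": "carry_out", "kwargs": {
  "series": [
    [0, 0, 0, 0, 0.4],
    [0, 0, 0, 0, 0.4],
    [0, 0, 0.0035, 0, 0.4],
    [0, 0, 0.0035, 0, 0.4],
    [0, 0, 0.0035, 0, 0],
    [0, 0, 0.0035, 0, 0],
    [0, 0, 0.0035, 0, 0],
    [0, 0, 0.0035, 0, 0],
    [0, 0, 0.0035, 0, 0]
  ]
}}

```text
t: 18.02
eef_pos: [442.5, 342.7, 206.8]
tcp_rot: [3.142, -0.0, 1.571]
ft_force: [0.1, -0.7, -0.1]
opening: 0.174
grip_force: 30.0
```

Emit:
{"fn": "carry_out", "kwargs": {
  "series": [
    [0, 0, -0.05, 0, 0],
    [0, 0, -0.11, 0, 0],
    [0, 0, -0.17, 0, 0],
    [0, 0, -0.205, 0, 0],
    [-0.375, -0.018, -0.205, 0, 0],
    [-0.375, -0.018, -0.205, 0, 0],
    [-0.375, -0.018, -0.205, 0, 0],
    [-0.375, -0.018, -0.205, 0, 0],
    [-0.375, -0.018, -0.205, 0, 0],
    [-0.375, -0.018, -0.205, 0, 0],
    [-0.375, -0.018, -0.205, 0, 0],
    [-0.375, -0.018, -0.205, 0, 0],
    [-0.375, -0.018, -0.18, 0, 0],
    [-0.375, -0.018, -0.174, 0, 0],
    [-0.375, -0.018, -0.174, 0, 0]
  ]
}}

```text
t: 19.9
eef_pos: [424.6, -31.3, 380.8]
tcp_rot: [-3.141, -0.0, 1.573]
ft_force: [0.5, 0.2, -0.4]
opening: 0.175
grip_force: 30.0
```

```bash
python3 - <<'E'
from h import *
p,d=env.read_camera("scene"); np.savez("pics/s5.npz",p=p,d=d); W=cloud("scene",d)
c=p[60:260,170:370]; cv2.imwrite("pics/s5.png",cv2.resize(c[:,:,::-1],None,fx=3,fy=3))
for a,b in((122,160),(164,172),(176,186),(180,186)):
    q=pts(W,(424,-32),52,a,b); print(a,b,len(q),circ(q),mec(q) if len(q) else 0)
print(env.state()["eef_pos"],env.state()["ft_force"])
E
```

```text
122 160 412 (array([424.6, -33.1,  28.5]), np.float64(1.5)) [424.6 -33.6  32. ]
164 172 71 (array([425.1, -32.7,  29.3]), np.float64(1.2)) [424.  -33.2  30.9]
176 186 247 (array([425.5, -31. ,  26.5]), np.float64(7.2)) [423.1 -30.9  35.7]
180 186 245 (array([425.6, -30.9,  26.5]), np.float64(7.2)) [423.1 -30.9  35.7]
[424.64726648 -31.54349453 381.0689739 ] [-0.38741948 -0.19288874 -0.27342563]
```

View pics/s5.png

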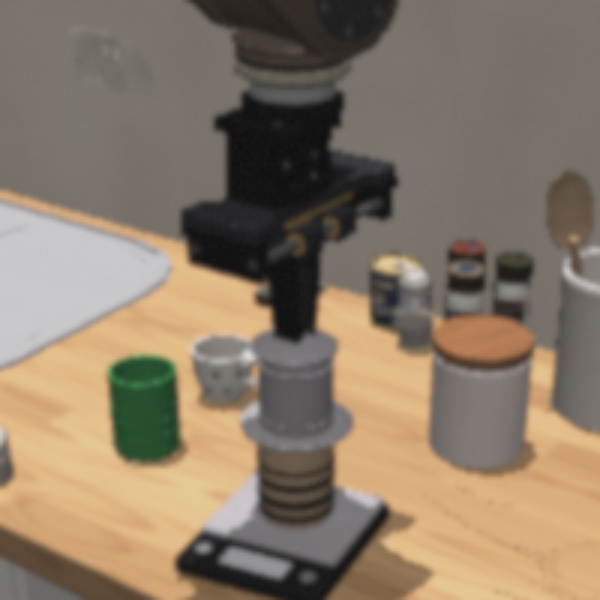

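The filter sits seated at (297,415) with the lid (293,347) hovering just above it. The lid is about 2 mm off in y, so I'll correct that while lowering.

Emit:
{"fn": "carry_out", "kwargs": {
  "series": [
    [-0.0015, 0, 0, 0, 0],
    [-0.0015, 0, 0.003, 0, 0],
    [-0.0015, 0, 0.005, 0, 0],
    [-0.0015, 0, 0.007, 0, 0],
    [-0.0015, 0, 0.0085, 0, 0],
    [-0.0015, 0, 0.0095, 0, 0],
    [-0.0015, 0, 0.0095, 0, 0]
  ]
}}

```text
t: 20.82
eef_pos: [424.5, -33.8, 371.2]
tcp_rot: [-3.142, -0.0, 1.571]
ft_force: [0.8, -0.7, -0.9]
opening: 0.172
grip_force: 30.0
```

Emit:
{"fn": "carry_out", "kwargs": {
  "series": [
    [0, 0, 0.0005, 0, 0],
    [0, 0, 0.0005, 0, 0.5],
    [0, 0, 0.0005, 0, 0.5],
    [0, 0, 0.0005, 0, 0.5],
    [0, 0, -0.04, 0, 0.5],
    [0, 0, -0.05, 0, 0.5],
    [0.184, 0.02, -0.05, 0, 1],
    [0.184, 0.02, -0.05, 0, 1],
    [0.184, 0.02, -0.05, -5, 1],
    [0.295, -0.087, -0.05, -10.9, 1],
    [0.295, -0.087, -0.05, -10.9, 1],
    [0.295, -0.087, -0.05, -10.9, 1],
    [0.295, -0.087, 0, -10.9, 1],
    [0.295, -0.087, 0.06, -10.9, 1],
    [0.295, -0.087, 0.06, -10.9, 1]
  ]
}}

```text
t: 22.7
eef_pos: [337.0, 261.0, 308.6]
tcp_rot: [-3.134, 0.002, 1.761]
ft_force: [0.5, -0.1, 0.7]
opening: 0.997
grip_force: 0.0
```

```bash
python3 - <<'E'
from h import *
for n in("top","scene"):
    p,d=env.read_camera(n); np.savez(f"pics/{n}6.npz",p=p,d=d); W=cloud(n,d); cv2.imwrite(f"pics/{n}6.png",p[:,:,::-1])
    for a,b in((122,160),(166,178),(184,198)):
        q=pts(W,(424,-32),52,a,b); print(n,a,b,len(q),circ(q),mec(q) if len(q) else 0, q[:,2].max() if len(q) else 0)
    q=pts(W,(338,261),45,20,60); print("timer",len(q),circ(q[q[:,2]<40]),mec(q) if len(q)>3 else 0)
print(env.state()["eef_pos"],env.state()["tcp_rot"])
a=cv2.imread("pics/top6.png");b=cv2.imread("pics/scene6.png")
cv2.imwrite("pics/v6.png",cv2.hconcat([cv2.resize(a[200:310,100:360],(400,170)),cv2.resize(b[120:290,150:420],(400,170*400//270*1))[:170]]) if 0 else cv2.resize(b[120:290,150:420],None,fx=2.5,fy=2.5))
E
```

```text
top 122 160 20 (array([430.2, -33. ,  32.7]), np.float64(0.4)) [406.4 -32.9  22.6] 135.20292288649398
top 166 178 816 (array([427.5, -33.3,  25.5]), np.float64(6.9)) [427.4 -33.6  34.7] 177.94693669577487
top 184 198 63 (array([426.6, -33.8,   6.2]), np.float64(2.1)) [426.8 -33.5   8.6] 194.4181391767777
timer 514 (array([338.9, 261.7,  28.4]), np.float64(1.0)) [338.4 259.9  29.4]
scene 122 160 357 (array([426. , -32.2,  29.7]), np.float64(1.5)) [422.6 -35.9  30.5] 159.9463431171729
scene 166 178 291 (array([425. , -33.6,  25.6]), np.float64(7.9)) [425.6 -34.3  36. ] 176.54747539990302
scene 184 198 40 (array([424. , -34. ,   6.6]), np.float64(1.9)) [423.3 -35.2   9.1] 193.06670307273998
timer 304 (array([338. , 262.5,  28.3]), np.float64(2.0)) [335.4 259.   28.9]
[337.91671217 261.42218637 312.10439683] [-3.14116373e+00  7.85729468e-05  1.76076933e+00]
```

View pics/v6.png

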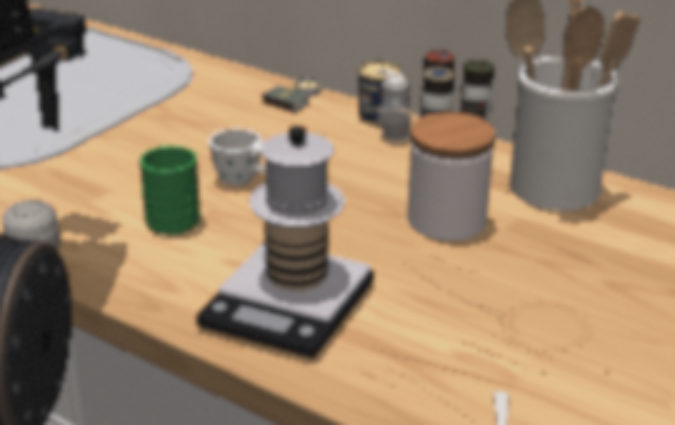

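The tower is complete and level: lid (298,150), knob (297,135), beaker centred on the plate. Timer next.

Emit:
{"fn": "carry_out", "kwargs": {
  "series": [
    [0, 0, 0.05, 0, 1],
    [0, 0, 0.1, 0, 1],
    [0, 0, 0.114, 0, 1],
    [0, 0, 0.117, 0, 1],
    [0, 0, 0.117, 0, 1],
    [0, 0, 0.117, 0, 0.3],
    [0, 0, 0.117, 0, 0.3],
    [0, 0, 0.117, 0, 0.3],
    [0, 0, 0.117, 0, 0.3],
    [0, 0, 0.117, 0, 0.3],
    [0, 0, 0.117, 0, 0.3],
    [0, 0, 0.117, 0, 0.3]
  ]
}}

```text
t: 24.3
eef_pos: [337.4, 261.2, 194.3]
tcp_rot: [-3.142, -0.0, 1.761]
ft_force: [-1.6, -0.4, 5.4]
opening: 0.631
grip_force: 30.0
```

```bash
python3 - <<'E'
from h import *
s=env.state();print(s["eef_pos"],s["tcp_rot"],s["joints"])
# scale fit with known size, both cams (initial clouds), and target offsets
f=np.deg2rad(10.9);R=np.array([[np.cos(f),-np.sin(f)],[np.sin(f),np.cos(f)]])
for c in((405.4,-35),(406,-35)):
    for o in((0,115),(0,-98.5),(0,-140)): print(c,o,(np.array(c)+R@o).round(1))
for n in("top","scene"):
    W=cloud(n,np.load(f"pics/{n}0.npz")["d"])
    for z0 in (6,12,18,22):
        q=pts(W,(406,-35),105,z0,33)[:,:2]; q=(q-[406,-35])@R
        lo,hi=np.percentile(q,.6,0),np.percentile(q,99.4,0); print(n,z0,lo.round(1),hi.round(1),((lo+hi)/2).round(1))
E
```

```text
[337.43961106 261.23196537 194.31079658] [-3.14150214e+00 -4.64000061e-05  1.76085291e+00] [5.03723769e-01 6.03781522e-01 2.21758683e+00 2.28889360e-04
 3.20296095e-01 3.13449933e-01]
(405.4, -35) (0, 115) [383.7  77.9]
(405.4, -35) (0, -98.5) [ 424.  -131.7]
(405.4, -35) (0, -140) [ 431.9 -172.5]
(406, -35) (0, 115) [384.3  77.9]
(406, -35) (0, -98.5) [ 424.6 -131.7]
(406, -35) (0, -140) [ 432.5 -172.5]
top 6 [-72.1 -64.2] [75.6 63.7] [ 1.7 -0.2]
top 12 [-72.1 -64.2] [75.6 63.7] [ 1.7 -0.2]
top 18 [-71.  -63.2] [75.  62.9] [ 2.  -0.1]
top 22 [-67.2 -60.5] [72.2 60.6] [2.5 0. ]
scene 6 [-76.1 -64.7] [69. 62.] [-3.5 -1.4]
scene 12 [-76.  -64.5] [69.  61.8] [-3.5 -1.4]
scene 18 [-74.  -63.4] [69.  60.5] [-2.5 -1.4]
scene 22 [-66.4 -60.6] [69.3 59.8] [ 1.4 -0.4]
```

Emit:
{"fn": "carry_out", "kwargs": {
  "series": [
    [0, 0, -0.03, 0, 0.3],
    [0, 0, -0.06, 0, 0.3],
    [-0.1887, 0.0104, -0.06, 0, 0.3],
    [-0.1887, 0.0104, -0.06, 0, 0.3],
    [-0.1887, 0.0104, -0.06, 0, 0.3],
    [-0.1887, 0.0104, -0.06, 0, 0.3],
    [-0.1887, 0.0104, -0.06, 0, 0.3],
    [-0.1887, 0.0104, -0.03, 0, 0.3],
    [-0.1887, 0.0104, -0.01, 0, 0.3],
    [-0.1887, 0.0104, -0.003, 0, 0.3],
    [-0.1887, 0.0104, -0.001, 0, 0.3],
    [-0.1887, 0.0104, -0.001, 0, 0.3]
  ]
}}

```text
t: 25.8
eef_pos: [383.3, 78.4, 195.6]
tcp_rot: [3.141, 0.0, 1.762]
ft_force: [0.3, 0.2, -2.1]
opening: 0.623
grip_force: 30.0
```

Emit:
{"fn": "carry_out", "kwargs": {
  "series": [
    [0, 0, 0.001, 0, 0.3],
    [0, 0, 0.001, 0, 0.3],
    [0, 0, 0.001, 0, 0.8],
    [0, 0, 0.001, 0, 1],
    [0, 0, 0.001, 0, 1],
    [0, 0, 0.001, 0, 1],
    [0, 0, -0.06, 0, 1],
    [0, 0, -0.12, 0, 1],
    [0, 0, -0.18, 0, 1],
    [0.06, 0.03, -0.22, 0, 1],
    [0.06, 0.03, -0.22, 0, 1]
  ]
}}

```text
t: 27.18
eef_pos: [401.6, 144.0, 417.3]
tcp_rot: [3.137, -0.0, 1.762]
ft_force: [-0.6, -1.1, -1.3]
opening: 0.997
grip_force: 0.0
```

```bash
cat >> h.py <<'E'
def spoon(W,c,R=85,zmin=3.0):
    q=pts(W,c,R,zmin,16)[:,:2]
    # keep largest blob
    from scipy.spatial import cKDTree
    from scipy.sparse.csgraph import connected_components
    A=cKDTree(q).sparse_distance_matrix(cKDTree(q),7); l=connected_components(A)[1]
    q=q[l==np.bincount(l).argmax()]
    m=q.mean(0);v=np.linalg.svd(q-m)[2][0]
    s=(q-m)@v; w=(q-m)@[-v[1],v[0]]
    wid=lambda a,b:np.ptp(w[(s>=a)&(s<=b)])
    if wid(s.min(),s.min()+30)>wid(s.max()-30,s.max()): v=-v; s=-s; w=-w
    out=[]
    for a in range(int(s.min()),int(s.max()),10):
        k=(s>=a)&(s<a+10)
        if k.sum()>2: out.append((a+5,round((w[k].min()+w[k].max())/2,1),round(np.ptp(w[k]),1)))
    c=m+v*(s.min()+s.max())/2
    return c.round(1),np.rad2deg(np.arctan2(v[1],v[0])).round(1),np.ptp(s).round(1),len(q),out
E
python3 - <<'E'
from h import *
for n in("top","scene"):
    p,d=env.read_camera(n); np.savez(f"pics/{n}7.npz",p=p,d=d); W=cloud(n,d); cv2.imwrite(f"pics/{n}7.png",p[:,:,::-1])
    for z in(2.5,4): print(n,spoon(W,(355,-306),zmin=z))
    q=pts(W,(383,78),45,8,40); print("timer",len(q),circ(q))
E
```

```text
top (array([ 361.9, -299.3]), np.float64(-152.0), np.float64(143.8), 298, [(-77, np.float64(5.7), np.float64(7.9)), (-67, np.float64(2.5), np.float64(16.9)), (-57, np.float64(0.6), np.float64(12.2)), (-47, np.float64(-2.5), np.float64(19.1)), (-37, np.float64(-1.5), np.float64(27.0)), (-27, np.float64(1.5), np.float64(47.4)), (-17, np.float64(-0.2), np.float64(45.5)), (-7, np.float64(-7.5), np.float64(24.3)), (3, np.float64(0.8), np.float64(18.7)), (13, np.float64(-2.8), np.float64(18.6)), (23, np.float64(-2.1), np.float64(26.3)), (33, np.float64(0.9), np.float64(23.3)), (43, np.float64(-8.5), np.float64(43.7)), (53, np.float64(-0.0), np.float64(25.3)), (63, np.float64(2.1), np.float64(8.3))])
top (array([ 355.5, -303.5]), np.float64(-151.1), np.float64(128.6), 207, [(-67, np.float64(0.2), np.float64(10.4)), (-57, np.float64(0.8), np.float64(12.2)), (-47, np.float64(-0.1), np.float64(11.1)), (-37, np.float64(1.1), np.float64(9.4)), (-27, np.float64(-0.2), np.float64(8.6)), (-17, np.float64(0.3), np.float64(7.7)), (-7, np.float64(0.1), np.float64(5.7)), (3, np.float64(0.2), np.float64
[... 817 characters left out ...]
at64(0.1), np.float64(22.3)), (52, np.float64(0.9), np.float64(11.9))])
scene (array([ 349.3, -304.7]), np.float64(-151.7), np.float64(120.8), 153, [(-60, np.float64(-0.7), np.float64(6.6)), (-50, np.float64(0.3), np.float64(8.9)), (-40, np.float64(0.1), np.float64(8.8)), (-30, np.float64(0.9), np.float64(6.5)), (-20, np.float64(0.8), np.float64(6.6)), (-10, np.float64(-0.4), np.float64(4.3)), (0, np.float64(0.5), np.float64(2.2)), (10, np.float64(0.6), np.float64(6.5)), (20, np.float64(0.7), np.float64(22.6)), (30, np.float64(-0.4), np.float64(24.5)), (40, np.float64(-0.4), np.float64(24.3)), (50, np.float64(1.4), np.float64(20.1))])
timer 262 (array([384.3,  79.1,  28.7]), np.float64(1.7))
```

View pics/scene7.png

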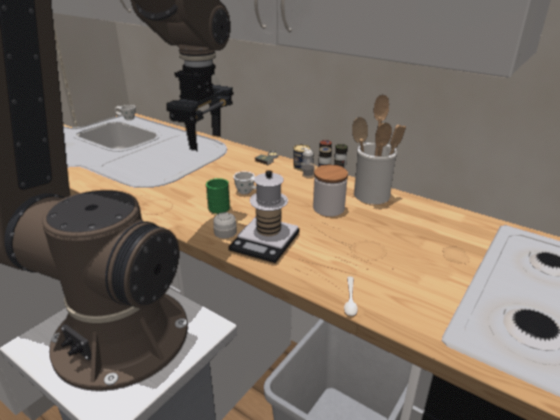

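Everything placed so far looks right, with the timer at (225,226) left of the scale. The spoon is at (351,298).

Emit:
{"fn": "carry_out", "kwargs": {
  "series": [
    [-0.21, 0.0193, 0, 0, 1],
    [-0.21, 0.0193, 0, 0, 1],
    [-0.21, 0.0193, 0, 0, 1],
    [-0.21, 0.0193, 0, 10, 0.6],
    [-0.4152, -0.0895, 0, 20, 0.6],
    [-0.4152, -0.0895, 0, 30, 0.6],
    [-0.4152, -0.0895, 0, 40, 0.6],
    [-0.4152, -0.0895, 0, 50, 0.6],
    [-0.4152, -0.0895, 0.05, 60, 0.6],
    [-0.4152, -0.0895, 0.11, 70, 0.6],
    [-0.4152, -0.0895, 0.17, 72.4, 0.6],
    [-0.4152, -0.0895, 0.19, 72.4, 0.6],
    [-0.4152, -0.0895, 0.19, 72.4, 0.6],
    [-0.4152, -0.0895, 0.19, 72.4, 0.6]
  ]
}}

```text
t: 29.02
eef_pos: [391.6, -282.4, 225.5]
tcp_rot: [-3.141, 0.0, 0.497]
ft_force: [-0.3, 1.1, -0.9]
opening: 0.602
grip_force: 0.0
```

Emit:
{"fn": "carry_out", "kwargs": {
  "series": [
    [0, 0, 0.02, 0, 0.6],
    [0, 0, 0.03, 0, 0.6],
    [0, 0, 0.0335, 0, 0.6],
    [0, 0, 0.0335, 0, 0.6],
    [0, 0, 0.0335, 0, 0],
    [0, 0, 0.0335, 0, 0],
    [0, 0, 0.0335, 0, 0],
    [0, 0, 0.0335, 0, 0],
    [0, 0, 0.0335, 0, 0],
    [0, 0, 0.0335, 0, 0],
    [0, 0, 0.0335, 0, 0],
    [0, 0, 0.0335, 0, 0]
  ]
}}

```text
t: 30.52
eef_pos: [392.0, -282.1, 191.7]
tcp_rot: [-3.142, -0.0, 0.497]
ft_force: [-0.3, -0.3, 1.4]
opening: 0.149
grip_force: 29.9
```

Emit:
{"fn": "carry_out", "kwargs": {
  "series": [
    [0, 0, -0.02, 0, 0],
    [0, 0, -0.05, -6, 0],
    [0, 0, -0.05, -16, 0],
    [0, 0, -0.05, -26, 0],
    [0, 0, -0.05, -36, 0],
    [0, 0, -0.05, -46, 0],
    [0, 0, -0.05, -56, 0],
    [0, 0, -0.05, -66, 0],
    [0, 0, -0.05, -76, 0],
    [0, 0, -0.05, -86, 0],
    [0, 0, -0.05, -96, 0],
    [0, 0, -0.05, -106, 0],
    [0, 0, -0.05, -116, 0],
    [0, 0, -0.05, -126, 0],
    [0.0442, -0.0911, -0.05, -136, 0],
    [0.0442, -0.0911, -0.05, -146, 0],
    [0.0442, -0.0911, -0.05, -156, 0],
    [0.0442, -0.0911, -0.05, -162.4, 0],
    [0.0442, -0.0911, -0.04, -162.4, 0],
    [0.0442, -0.0911, -0.04, -162.4, 0]
  ]
}}

```text
t: 33.02
eef_pos: [387.3, -181.0, 230.9]
tcp_rot: [3.14, -0.001, -2.954]
ft_force: [0.3, -0.2, 0.2]
opening: 0.155
grip_force: 29.9
```

```bash
python3 - <<'E'
from h import *
p,d=env.read_camera("scene"); cv2.imwrite("pics/s8.png",cv2.resize(p[130:330,200:440,::-1],None,fx=2.5,fy=2.5)); W=cloud("scene",d)
print(env.state()["eef_pos"],env.state()["tcp_rot"],env.state()["ft_force"])
E
```

```text
[ 387.34126352 -181.02472053  231.17441692] [ 3.14063172e+00 -8.21270123e-04 -2.95381521e+00] [ 0.9603701  -0.67232771 -0.05402019]
```

View pics/s8.png

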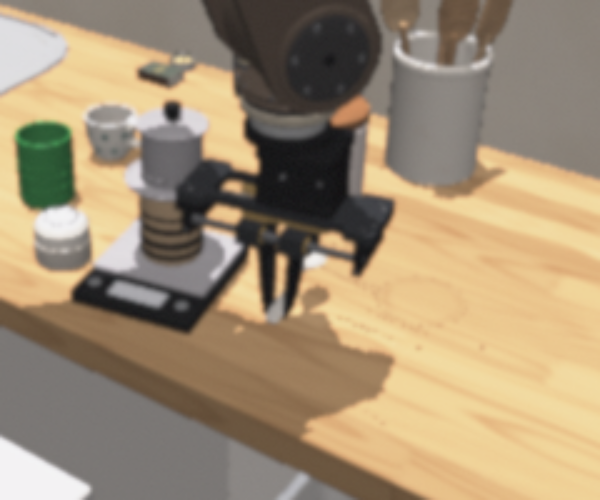

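The spoon is held level with its bowl to the back at (315,258), clear of the tower. I'll set it down, then turn the gripper for a two-finger push.

Emit:
{"fn": "carry_out", "kwargs": {
  "series": [
    [0, 0, 0.025, 0, 0],
    [0, 0, 0.036, 0, 0],
    [0, 0, 0.0392, 0, 0],
    [0, 0, 0.0392, 0, 0],
    [0, 0, 0.0392, 0, 0.35],
    [0, 0, 0.0392, 0, 0.35],
    [0, 0, 0.0392, 0, 0.35],
    [0, 0, 0.0392, 0, 0.35],
    [0, 0, -0.02, 0, 0.5],
    [0.028, -0.147, -0.02, 10, 0.7],
    [0.028, -0.147, -0.02, 20, 0.7],
    [0.028, -0.147, -0.02, 30, 0.7],
    [0.028, -0.147, -0.02, 40, 0.7],
    [0.028, -0.147, -0.02, 50, 0.7],
    [0.028, -0.147, -0.02, 60, 0.7],
    [0.028, -0.147, -0.02, 70, 0.7],
    [0.028, -0.147, -0.02, 80, 0.7],
    [0.028, -0.147, -0.02, 90, 0.7],
    [0.028, -0.147, -0.02, 90, 0.7]
  ]
}}

```text
t: 35.45
eef_pos: [387.7, -330.6, 251.7]
tcp_rot: [-3.142, -0.0, 1.762]
ft_force: [0.2, 0.0, -0.4]
opening: 0.7
grip_force: 0.0
```

```bash
cat >> h.py <<'E'
def rel(cam,c):
    f=np.deg2rad(10.9);o=np.array([407.7,-34.9]) if cam=="top" else np.array([405.1,-35.])
    v=np.array(c)-o; return np.round([v[0]*np.cos(f)+v[1]*np.sin(f),-v[0]*np.sin(f)+v[1]*np.cos(f)],1)
E
python3 - <<'E'
from h import *
for n in("top","scene"):
    p,d=env.read_camera(n); np.savez(f"pics/{n}9.npz",p=p,d=d); W=cloud(n,d); cv2.imwrite(f"pics/{n}9.png",p[:,:,::-1])
    try:
        r=spoon(W,(431,-172),72,4); print(n,r,rel(n,r[0]))
    except Exception as e: print(n,e)
print(env.state()["eef_pos"],env.state()["tcp_rot"])
E
```

```text
top attempt to get argmax of an empty sequence
scene (array([ 418.7, -176.5]), np.float64(-170.6), np.float64(80.6), 83, [(-43, np.float64(-0.3), np.float64(5.3)), (-33, np.float64(-0.4), np.float64(4.8)), (-23, np.float64(-0.4), np.float64(4.5)), (-13, np.float64(0.5), np.float64(6.4)), (-3, np.float64(-0.1), np.float64(8.3)), (7, np.float64(-0.6), np.float64(10.0)), (17, np.float64(-0.3), np.float64(11.2)), (27, np.float64(-0.2), np.float64(9.2))]) [ -13.4 -141.5]
[ 387.67306533 -330.57183215  251.67866416] [-3.14155671e+00 -1.61543344e-04  1.76497941e+00]
```

Emit:
{"fn": "carry_out", "kwargs": {
  "series": [
    [0.112, 0.0711, 0, 5.2, 0.84],
    [0.112, 0.0711, 0, 5.2, 0.84],
    [0.112, 0.0711, 0, 5.2, 0.84],
    [0.112, 0.0711, 0.03, 5.2, 0.84],
    [0.112, 0.0711, 0.055, 5.2, 0.84],
    [0.112, 0.0711, 0.0595, 5.2, 0.84],
    [0.112, 0.0711, 0.0595, 5.2, 0.84],
    [0.118, 0.0711, 0.0595, 5.2, 0.84],
    [0.124, 0.0711, 0.0595, 5.2, 0.84],
    [0.13, 0.0711, 0.0595, 5.2, 0.84],
    [0.136, 0.0711, 0.0595, 5.2, 0.84],
    [0.142, 0.0711, 0.0595, 5.2, 0.84],
    [0.148, 0.0711, 0.0595, 5.2, 0.84],
    [0.154, 0.0711, 0.0595, 5.2, 0.84],
    [0.16, 0.0711, 0.0595, 5.2, 0.84],
    [0.164, 0.0711, 0.0595, 5.2, 0.84],
    [0.167, 0.0711, 0.0595, 5.2, 0.84],
    [0.167, 0.0711, 0.0595, 5.2, 0.84]
  ]
}}

```text
t: 37.8
eef_pos: [426.0, -153.0, 192.2]
tcp_rot: [-3.142, -0.0, 1.67]
ft_force: [-0.1, -0.4, -0.1]
opening: 0.844
grip_force: 0.0
```

Emit:
{"fn": "carry_out", "kwargs": {
  "series": [
    [-0.015, 0, 0, 0, 0.84],
    [-0.015, 0, -0.06, 0, 0.84],
    [-0.015, 0, -0.12, 0, 0.84],
    [-0.015, 0, -0.18, 0, 0.84],
    [-0.015, 0, -0.23, 0, 0.84],
    [-0.015, 0, -0.23, 0, 0.84],
    [0.381, 0.06, -0.23, 0, 0.84],
    [0.381, 0.06, -0.23, 0, 0.84],
    [0.381, 0.06, -0.23, 0, 0.84],
    [0.381, 0.06, -0.23, 0, 0.84],
    [0.381, 0.06, -0.23, 0, 0.84],
    [0.381, 0.06, -0.23, 0, 0.84],
    [0.381, 0.06, -0.23, 0, 0.84],
    [0.381, 0.06, -0.23, 0, 0.84]
  ]
}}

```text
t: 39.55
eef_pos: [448.2, 232.7, 420.9]
tcp_rot: [-3.14, 0.0, 1.672]
ft_force: [0.5, -0.9, 0.1]
opening: 0.839
grip_force: 0.0
```

```bash
python3 - <<'E'
from h import *
for n in("top","scene"):
    p,d=env.read_camera(n); np.savez(f"pics/{n}10.npz",p=p,d=d); W=cloud(n,d); cv2.imwrite(f"pics/{n}10.png",p[:,:,::-1])
    for z in(3,4,5):
        r=spoon(W,(427,-144),80,z); print(n,r,rel(n,r[0]))
    q=pts(W,(383,78),42,8,40); c=circ(q)[0]; print("timer",len(q),c,rel(n,c[:2]) if c is not None else 0)
s=cv2.resize(cv2.imread("pics/scene10.png")[140:300,200:400],None,fx=2,fy=2)
t=cv2.resize(cv2.imread("pics/top10.png")[200:300,220:380],(400,320))[:,:]
cv2.imwrite("pics/v10.png",cv2.hconcat([s,cv2.resize(t,(400,320))]))
print(env.state()["eef_pos"],env.state()["tcp_rot"])
E
```

```text
top (array([ 426.5, -131. ]), np.float64(9.6), np.float64(141.0), 252, [(-70, np.float64(-2.0), np.float64(20.6)), (-60, np.float64(0.1), np.float64(10.7)), (-50, np.float64(-0.2), np.float64(12.0)), (-40, np.float64(-0.1), np.float64(10.0)), (-30, np.float64(2.5), np.float64(14.3)), (-20, np.float64(2.7), np.float64(13.3)), (-10, np.float64(-0.1), np.float64(7.0)), (0, np.float64(-1.4), np.float64(15.4)), (10, np.float64(0.6), np.float64(6.9)), (20, np.float64(0.1), np.float64(23.8)), (30, np.float64(-0.1), np.float64(23.7)), (40, np.float64(-2.5), np.float64(30.4)), (50, np.float64(0.3), np.float64(24.1)), (60, np.float64(2.8), np.float64(22.1))]) [  0.3 -97.9]
top (array([ 429.7, -130.1]), np.float64(9.3), np.float64(134.5), 210, [(-66, np.float64(2.5), np.float64(10.4)), (-56, np.float64(-0.3), np.float64(11.0)), (-46, np.float64(-0.4), np.float64(10.4)), (-36, np.float64(2.0), np.float64(14.3)), (-26, np.float64(-0.1), np.float64(8.7)), (-16, np.float64(2.5), np.float64(12.9)), (-6, np.float64(-0.2), np.float64(6.4)), (4, np.float64(-0.5), np.float64(4.1)), (14, np.float64(-0.4)
[... 1929 characters left out ...]
loat64(23.2)), (40, np.float64(-0.2), np.float64(25.2)), (50, np.float64(-0.5), np.float64(21.4)), (60, np.float64(0.6), np.float64(11.3))]) [  2.5 -97.6]
scene (array([ 407.9, -133.8]), np.float64(9.9), np.float64(87.3), 66, [(-26, np.float64(0.5), np.float64(8.6)), (-16, np.float64(0.5), np.float64(8.0)), (-6, np.float64(-0.2), np.float64(8.3)), (4, np.float64(-1.1), np.float64(7.2)), (14, np.float64(0.5), np.float64(7.9)), (24, np.float64(-0.4), np.float64(7.3)), (34, np.float64(0.3), np.float64(5.3)), (44, np.float64(2.7), np.float64(6.8))]) [-15.9 -97.5]
timer 254 [384.6  79.2  28.7] [  1.5 116. ]
[448.13091851 231.13007814 421.36586097] [-3.14012581e+00  4.97664116e-04  1.67011651e+00]
```

View pics/v10.png

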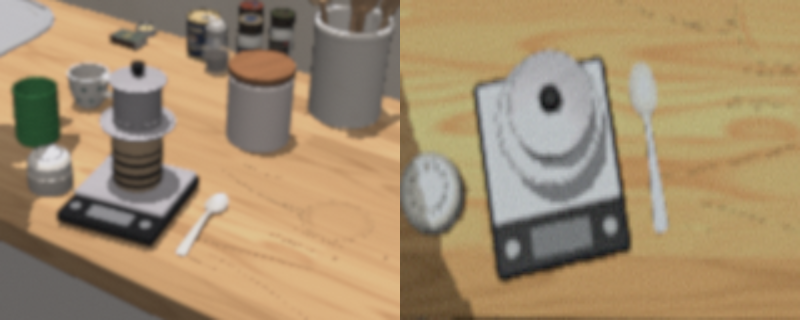

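The combined view shows the tower upright on the plate, with the timer about 20 mm clear on the left. The spoon is parallel on the right with its bowl to the back, and cup and canister are untouched. Measured errors are about 1–2 mm and 1°, so I'm handing it in.

```bash
python3 -c "
from cell import env
print(env.job_done())"
```

```text
the job is handed in; nothing more can be done
None
```

I handed the coffee corner in at about 40 s of the 122 s allowed. The beaker, filter and lid are stacked on the weighing plate, and the timer and teaspoon are each about 2 cm clear of the scale's sides. The last camera check put everything within about 1–2 mm and 1° of target. The cup and canister were left alone.

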